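# Build up the vial carousel on the sample changer

## Task

Put the vial carousel together on the sample changer's spindle: first the thick vial tray, then the spacer sleeve, then the thin dust cover on top, each threaded right down so that it lies flat and fully home. Turn the tray and the cover so that the upright index rod passes through the notch in the rim of each, and leave the beaker and the three vials standing where they are.

Things in the scene. Friction and masses are not known exactly. Their poses are not given: they have to be found in the camera images.
- sampler: The sample changer, fixed to the bench: low white housing 200 x 180 mm, 45 mm high, display and three buttons on its front, a round black turntable on top. At the rear a needle arm is parked on a post (166 mm high above the bench, 80 mm or more behind the spindle axis). Origin: on the bench, under the spindle; +x points to its rear.
- seat (a point): Centre of the turntable's flat upper face, on the spindle axis, 52 mm above the bench; z up, +x points at the index rod. The turntable is 146 mm across, stands at any angle and turns only stiffly (0.4 N m); it can stay as it is.
- spindle_tip (a point): Top of the bare steel spindle: 12 mm diameter, 70 mm above the seat, its top 6 mm tapered to 6 mm diameter.
- rod_top (a point): Top of the index rod: upright steel pin, 8 mm diameter with a round end, 63 mm out from the spindle axis, top 66 mm above the seat; fixed to the turntable. It has to pass through the notches of tray and cover.
- tray: Vial tray, the thick disc: 140 mm diameter, 12 mm thick, nine blind 20 mm pockets, slim smooth boss (24 mm diameter) whose top is 38 mm above the underside, 15 mm bore right through. Notch at its own +x, from 55 mm out to the rim (13 mm wide at the root, 16 at the rim). About 0.25 kg; take it by the boss. Origin: centre of the underside, z up. Seated: origin at the seat.
- spacer: Spacer sleeve: plain white ring, 60 mm outside diameter, 40 mm high, 27 mm bore, shallow groove at half height. About 0.15 kg. Goes over the spindle and the tray's boss and stands on the tray's upper face. Origin: centre of the underside, z up. Seated: origin 12 mm above the seat.
- cover: Dust cover, the thin disc: 140 mm diameter, 6 mm thick, nine 9 mm needle holes, fluted knob (33 mm diameter) whose top is 34 mm above the underside, 15 mm bore right through. Notch at its own +x, from 55 mm out to the rim (13 mm wide at the root, 16 at the rim). About 0.15 kg; take it by the knob. Origin: centre of the underside, z up. Seated on the spacer: origin 52 mm above the seat.
- beaker: Bystander: clear beaker, 52 mm diameter, 69 mm high. Origin: centre of its underside.
- vial0: Bystander: capped glass vial (black cap), 17 mm diameter, 40 mm high, standing. Origin: centre of its underside.
- vial1: Bystander: capped glass vial (black cap), 17 mm diameter, 40 mm high, standing. Origin: centre of its underside.
- vial2: Bystander: capped glass vial (white cap), 17 mm diameter, 40 mm high, standing. Origin: centre of its underside.

How it is judged:
On the way, in this order (a step that is already met when the one before it is completed fails the run):
1. the tray is threaded on the spindle, the rod in its notch, flat on the turntable (z of tray in the frame of seat between -0.003 and 0.003 m and horizontal distance between tray and seat below 0.004 m and angle between tray's own z axis and vertical below 0.05 rad), for 0.2 s.
2. the spacer is over the spindle and stands flat on the tray (all of step 1 and z of spacer in the frame of seat between 0.009 and 0.015 m and horizontal distance between spacer and seat below 0.004 m and angle between spacer's own z axis and vertical below 0.05 rad), for 0.2 s.
3. the cover is on the spindle, the rod in its notch, flat on the spacer (all of step 2 and z of cover in the frame of seat between 0.049 and 0.055 m and horizontal distance between cover and seat below 0.004 m and angle between cover's own z axis and vertical below 0.05 rad), for 0.2 s.
At the end, for the whole second after the job is handed in: Tray, spacer and cover rest stacked on the spindle in that order, underside of each within 3 mm of its seated height (0, 12 and 52 mm above the seat), within 4 mm of the axis, tilted less than 0.05 rad, at rest; the discs can only lie so low with the index rod in their notches (all of step 3 and linear speed of each of tray, spacer, cover below 0.02 m/s); the robot touches nothing.
It fails at once if the beaker or a vial was knocked over or moved more than 30 mm (distance of any of beaker, vial0, vial1, vial2 from where it was at the start of the episode above 0.03 m or angle between any of beaker, vial0, vial1, vial2's own z axis and vertical above 0.5 rad).
It also fails if it takes over 72 s, if anything falls off the work surface, if the arm or the gripper's body presses on something with over 40 N, if the wrist force passes 120 N, or if a joint passes its speed limit or range.

## Robot

A 6-joint arm with a two-finger parallel gripper is mounted at the origin on a cart in front of the work surface, level with it; the furniture and walls round the work are solid. World frame = base frame: x ahead of the robot, y to its left, z up, the work surface at z = 0. Lengths are in m, angles in rad, forces in N, time in s.
With the tool pointing down it reaches from about 0.35 to 0.875 m from the base axis. Payload 4.2 kg.
Tool frame: the origin (TCP) lies at the very end of the fingers, on their centre line; the grasp point (between the pads) lies 19 mm behind it (robot.grip_depth is the distance from the TCP to the grasp point, in m); z points along the fingers, y is the line along which they close (so a half turn about z gives the same grasp; the last joint's range is limited). The gripper opens to 85 mm and grips with 20 to 120 N. Pads are 22 mm wide; open, the fingers measure 114 mm over their backs; the gripper's body (76 mm by 85 mm) begins 54 mm behind the grasp point. The pads swing forward as they close: fully open they stand 13 mm farther back than shut.
Start: joints at [1.474, 0.385, 0.008, 0, -1.194, -0.259], TCP at [0.218, 0.586, 0.231] pointing down, gripper open.
Joint ranges: [-3.14, 3.14], [-1.21, 2.06], [-1.07, 1.41], [-3.16, 2.05], [-2.99, -0.16], [-3.1, 3.1]. Speed limits (rad/s): [2.79, 2.79, 3.14, 3.14, 3.14, 3.14].

## Interface

Orientations are given as [roll, pitch, yaw] about the fixed x, y, z axes, in that order (R = Rz(yaw) Ry(pitch) Rx(roll)).
In Python, from cell import robot, grab_frame, observe, job_done gives the robot as it stands (robot), with the cameras as plain functions, the readings as plain functions and the job as plain functions.
- The arm moves only by the shell command python3 nudge.py FILE [OPENING] [FORCE], which reads ROWS from the file FILE. ROWS is a JSON object with one list for each field, all of the same length, 1 to 10, a row being the entries at one place: dx, dy, dz (the shift in m), rx, ry, rz (a rotation vector in rad); each row shifts and turns the commanded pose from where the row before left it, along the tool's axes as they then stand; what a row does not reach is not made up. A row lasts 1/10 s, in which the tool goes at most 0.05 m and 0.15 rad, less where a joint would pass 70% of its speed; a pose out of reach is approached as far as the arm can. OPENING is the finger opening in m, set as the command begins (- or left out keeps the last). The fingers move at their own pace and stop on an object; FORCE is the grip in N (left out, the last holds). Time passes only in rows, so rows that do not move let the fingers close. It prints the time, the measured TCP pose, the force, the opening and the grip force at its end. Input that does not fit is refused with a message, and nothing moves.
- observe(): the state, without advancing time (a new reading comes with each control period).
- grab_frame(name): name is "scene" or "side" or "wrist"; returns a dict with "color" (420x560x3 uint8, red, green, blue), "fx", "fy", "cx", "cy" (pixels), "extrinsics" (4x4, takes a point from world to camera coordinates); the wrist camera has in their place "T_tool_cam" (4x4, takes a point from camera to tool coordinates, whose origin is the TCP and whose axes are the flange's). Camera axes: x right, y down, z forward; pixel columns grow to the right and rows downward; lengths in m; the calibration is good to about 2 mm. A picture is of the moment at which its call begins: read the wrist's pose just before it. There is no depth.
- job_done(): hands the job in; it is judged then, once.
The state is a dict: "time_s": time; "joint_positions": joint angles; "joint_velocities": joint speeds; "joint_efforts": joint torques, N m; "tool_pos": TCP position; "eef_rot": TCP orientation; "wrist_force": force on the tool from outside, world axes, zero at the start; "wrist_torque": the same for the moment, N m; "grip_width": finger opening in m; "grip_force": force on a finger pad.
Only numpy, scipy, OpenCV 4.12 (cv2) and the standard library are available. Lean on these libraries where they do the work, as an engineer would, in place of code of your own. Each camera call takes 0.05 s, during which the arm holds its last target. There are 200 camera calls.

## Working session

There is one attempt and no reset: what is moved stays moved. The work goes in short steps, Python scripts to look and compute and a shell command to move; the robot and the scene stay as the last step left them, time stands still between calls to the robot, and variables do not carry over. Pictures are saved under pics/ and viewed, at most 10 in all, crops included, and the job is handed in when it is done.

```bash
ls; mkdir -p pics; python3 - <<'E'
from cell import robot, grab_frame, observe, job_done
import cv2,numpy as np,pickle
s=observe();print({k:np.round(v,3).tolist() for k,v in s.items()})
d={}
for n in("scene","side","wrist"):
    f=grab_frame(n);d[n]=f;print(n,[f[k] for k in("fx","fy","cx","cy")],np.round(f.get("extrinsics",f.get("T_tool_cam")),3).tolist())
pickle.dump((s,d),open("f0.pkl","wb"))
a=np.vstack([d["scene"]["color"],d["side"]["color"]])
for n in d: cv2.imwrite(f"pics/{n}0.png",cv2.cvtColor(d[n]["color"],cv2.COLOR_RGB2BGR))
E
```

```text
cell.py
nudge.py
pics
{'time_s': 0.0, 'joint_positions': [1.474, 0.386, 0.007, -0.0, -1.194, -0.259], 'joint_velocities': [-0.0, -0.0, -0.0, -0.0, -0.001, 0.001], 'joint_efforts': [-0.0, -39.229, 18.84, 4.186, -0.005, -0.0], 'tool_pos': [0.217, 0.585, 0.23], 'eef_rot': [3.139, -0.0, -0.356], 'wrist_force': [-0.436, -0.784, 0.447], 'wrist_torque': [0.003, 0.013, 0.039], 'grip_force': 0.0, 'grip_width': 0.085}
scene [406.9501053235288, 406.9501053235288, 282.1440116975414, 211.18960517181932] [[0.765, -0.644, 0.003, -0.408], [-0.443, -0.529, -0.724, 0.293], [0.468, 0.552, -0.69, 0.742], [0.0, 0.0, 0.0, 1.0]]
side [383.3447075402719, 383.3447075402719, 281.8140213866421, 212.15867399693852] [[-0.851, -0.525, 0.007, 0.445], [-0.355, 0.566, -0.744, 0.259], [0.387, -0.636, -0.668, 0.699], [0.0, 0.0, 0.0, 1.0]]
wrist [314.04390447675553, 314.04390447675553, 282.64746203200457, 210.34483089346443] [[-0.001, -0.951, -0.31, 0.079], [1.0, -0.001, 0.001, -0.0], [-0.001, -0.31, 0.951, -0.143], [0.0, 0.0, 0.0, 1.0]]
```

View pics/scene0.png

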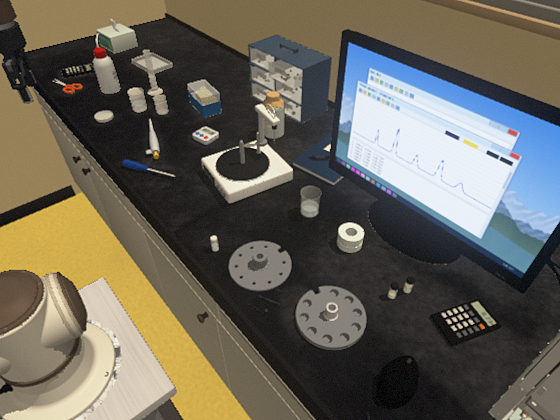

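View pics/side0.png

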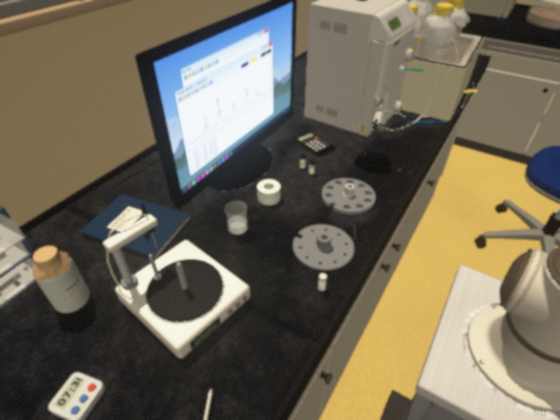

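The scene view shows the cover near (260,266), the tray near (331,316), the spacer at (350,237) and the sampler turntable at (245,165). The vials are at (213,243), (392,292) and (408,286), and the beaker is at (311,200). I'll make enlarged crops to get the spindle, the rod and the notches.

```bash
python3 - <<'E'
import cv2,numpy as np,pickle
s,d=pickle.load(open("f0.pkl","rb"))
def crop(n,x,y,w=100,h=75,k=4):
    c=cv2.cvtColor(d[n]["color"],cv2.COLOR_RGB2BGR)[y:y+h,x:x+w]
    c=np.clip(c.astype(float)*1.5,0,255).astype(np.uint8)
    c=cv2.resize(c,None,fx=k,fy=k,interpolation=cv2.INTER_CUBIC)
    for i in range(0,w,10): cv2.line(c,(i*k,0),(i*k,6 if i%50 else 14),(0,255,255),1)
    for i in range(0,h,10): cv2.line(c,(0,i*k),(6,i*k),(0,255,255),1)
    cv2.putText(c,f"{n} {x},{y}",(20,295),0,.5,(0,255,255));return c
cv2.imwrite("pics/crops.png",np.vstack([np.hstack([crop("scene",200,100),crop("side",125,230)]),np.hstack([crop("scene",215,225),crop("scene",285,275)])]))
E
```

```text
(no output)
```

View pics/crops.png

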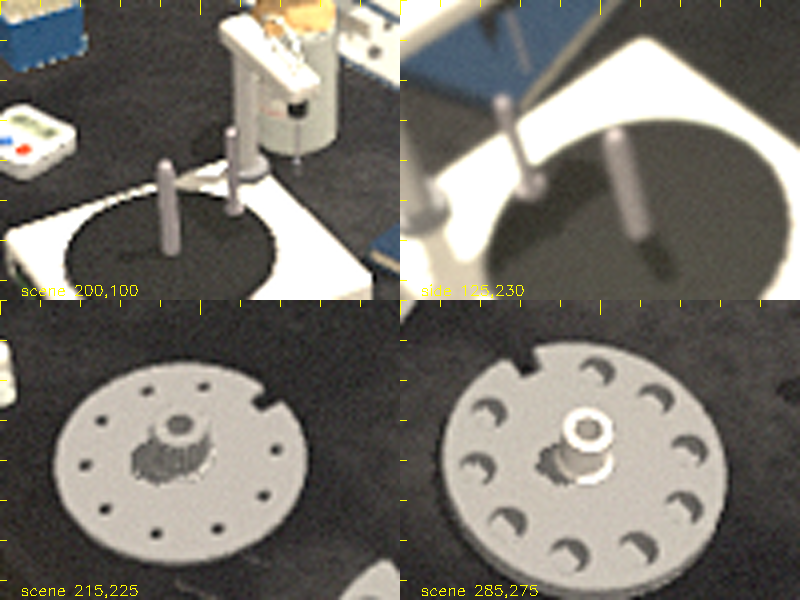

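View pics/wrist0.png

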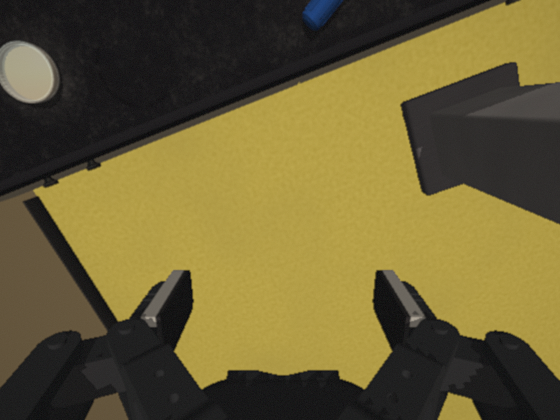

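The crops give these pixels:

| Point | Scene | Side |
|---|---|---|
| Spindle tip | (241.3,140.5) | (178.3,262.5) |
| Rod top | (258,132.5) | (150.5,254.5) |

In the scene view the cover's knob top is at (260,256) with its notch root at (279.5,250). The tray's boss top is at (331.8,307) with its notch root at (317,293). The wrist sees only the edge of the bench.

```bash
cat > h.py <<'E'
import numpy as np,pickle,cv2
from scipy.spatial.transform import Rotation as R
def E_(f,s=None):
    if "extrinsics" in f: return np.array(f["extrinsics"])
    T=np.eye(4);T[:3,:3]=R.from_euler("xyz",s["eef_rot"]).as_matrix();T[:3,3]=s["tool_pos"]
    return np.linalg.inv(T@np.array(f["T_tool_cam"]))
def ray(f,p,s=None):
    E=E_(f,s);c=-E[:3,:3].T@E[:3,3]
    v=E[:3,:3].T@[(p[0]-f["cx"])/f["fx"],(p[1]-f["cy"])/f["fy"],1];return c,v/np.linalg.norm(v)
def plane(f,p,z,s=None):
    c,v=ray(f,p,s);return c+v*(z-c[2])/v[2]
def tri(rs):
    A=sum(np.eye(3)-np.outer(v,v) for c,v in rs);b=sum((np.eye(3)-np.outer(v,v))@c for c,v in rs);return np.linalg.solve(A,b)
def proj(f,P,s=None):
    q=E_(f,s)@np.r_[P,1];return np.array([f["fx"]*q[0]/q[2]+f["cx"],f["fy"]*q[1]/q[2]+f["cy"]])
E
python3 - <<'E'
from h import *
np.set_printoptions(precision=4,suppress=True)
s,d=pickle.load(open("f0.pkl","rb"));A,B=d["scene"],d["side"]
for n,a,b,z in(("tip",(241.3,140.5),(178.3,262.5),.122),("rod",(258,132.5),(150.5,254.5),.118),("sbase",(242.8,163),(185,289.5),.052),("rbase",(258.8,152.8),(158.3,278.3),.052)):
    print(n,tri([ray(A,a),ray(B,b)]),plane(A,a,z),plane(B,b,z))
def ell(f,x,y,lo,z,nm,mx=8000):
    hsv=cv2.cvtColor(f["color"],cv2.COLOR_RGB2HSV)
    m=((hsv[...,2]>lo)).astype(np.uint8);m=cv2.morphologyEx(m,cv2.MORPH_OPEN,np.ones((2,2)))
    n,L,st,ce=cv2.connectedComponentsWithStats(m)
    i=min((i for i in range(1,n) if st[i,4]>25),key=lambda i:np.hypot(*(ce[i]-(x,y))))
    c=max(cv2.findContours((L==i).astype(np.uint8),0,1)[0],key=cv2.contourArea)
    h=cv2.convexHull(c)[:,0,:]
    P=np.array([plane(f,p,z)[:2] for p in h]);(cx,cy),r=cv2.minEnclosingCircle(P.astype(np.float32))
    print(nm,st[i],np.array([cx,cy]),"r",r,ce[i])
ell(A,260,266,80,.006,"cover");ell(B,323,246,80,.006,"coverB")
ell(A,331,316,80,.012,"tray");ell(B,349,195,80,.012,"trayB")
ell(A,350,237,90,.04,"spacer");ell(B,268,192,90,.04,"spacerB")
print("knob",plane(A,(260,256),.034),"notch",plane(A,(279.5,250),.006))
print("boss",plane(A,(331.8,307),.038),"notch",plane(A,(317,293),.012),plane(A,(313,289.5),.012))
for n,p,z in(("beak",(311,214),0),("v0",(215,250),0),("v1",(392,298),0),("v2",(407,291),0)):print(n,plane(A,p,z))
for n,p,z in(("beakB",(237,231),0),("v0B",(322,289),0)):print(n,plane(B,p,z))
E
```

```text
tip [0.5959 0.2393 0.1221] [0.5948 0.2388 0.122 ] [0.5971 0.2389 0.122 ]
rod [0.6583 0.2489 0.116 ] [0.6555 0.2459 0.118 ] [0.6575 0.2497 0.118 ]
sbase [0.5953 0.2415 0.0463] [0.5918 0.2355 0.052 ] [0.591  0.2444 0.052 ]
rbase [0.6577 0.2498 0.0476] [0.6545 0.2451 0.052 ] [0.6541 0.252  0.052 ]
cover [ 230  242   63   50 2264] [ 0.4331 -0.0457] r 0.07154811173677444 [260.773  266.5517]
coverB [ 294  225   62   46 2186] [ 0.4323 -0.0397] r 0.07281769067049026 [324.2763 247.6844]
tray [ 297  287   71   62 3230] [ 0.459  -0.2438] r 0.07234477251768112 [331.8545 317.7334]
trayB [ 322  179   55   36 1533] [ 0.4573 -0.2344] r 0.07558690011501312 [349.3053 196.    ]
spacer [338 223  28  31 693] [ 0.6241 -0.1378] r 0.04826674237847328 [351.0779 237.8225]
spacerB [257 179  26  28 582] [ 0.6243 -0.1056] r 0.05551996827125549 [269.3127 191.988 ]
knob [ 0.4337 -0.0433  0.034 ] notch [ 0.4933 -0.0389  0.006 ]
boss [ 0.4598 -0.2394  0.038 ] notch [ 0.4741 -0.1847  0.012 ] [ 0.4738 -0.1728  0.012 ]
beak [0.6364 0.0065 0.    ]
v0 [0.3807 0.0623 0.    ]
v1 [ 0.5931 -0.2901  0.    ]
v2 [ 0.6319 -0.2995  0.    ]
beakB [0.6365 0.0224 0.    ]
v0B [0.382  0.0667 0.    ]
```

Heights and sizes agree with the given dimensions: tip z 0.122, rod z 0.116, disc radius about 71 mm. The spindle is near (0.596,0.239) and the rod azimuth is about 0.15. The tray is at (0.459,-0.240) with its notch at 1.31 rad, and the cover is at (0.433,-0.044) with its notch at 0.09 rad. I'll place with the tool at yaw ≈ -2.99, which puts the camera on the robot's side and the fingers across the rod line. That means grasping the tray at yaw ≈ -1.82.

```bash
cat > go.py <<'E'
# prints rotation vector to target, then the shift in the target's tool axes
import sys,numpy as np
from scipy.spatial.transform import Rotation as R
from cell import robot, grab_frame, observe, job_done
x,y,z,yaw=map(float,sys.argv[1:5]);s=observe()
C=R.from_euler("xyz",s["eef_rot"]);T=R.from_euler("xyz",[np.pi,0,yaw])
print("rot",np.round((C.inv()*T).as_rotvec(),3),"then shift",np.round(T.inv().apply(np.array([x,y,z])-s["tool_pos"]),4))
E
python3 go.py 0.50 0.18 0.2 -1.82; echo '{"dx": [0,0,0,0,0,0,0,0,0,0],"dy": [0,0,0,0,0,0,0,0,0,0],"dz": [0,0,0,0,0,0,0,0,0,0],"rx": [0,0,0,0,0,0,0,0,0,0],"ry": [0,0,0,0,0,0,0,0,0,0],"rz": [0.1464,0.1464,0.1464,0.1464,0.1464,0.1464,0.1464,0.1464,0.1464,0.1464]}' > path.dat && python3 nudge.py path.dat 0.05 30; python3 go.py 0.50 0.18 0.2 -1.82
```

```text
rot [ 1.000e-03 -1.000e-03  1.464e+00] then shift [ 0.3233 -0.3737  0.0305]
time_s: 1.15
tool_pos: [0.2176, 0.5856, 0.2309]
eef_rot: [3.141, -0.001, -1.826]
wrist_force: [-0.2, 1.2, -0.6]
grip_width: 0.0497
grip_force: 0.0
rot [ 0.    -0.001 -0.006] then shift [ 0.3234 -0.3737  0.0309]
```

```bash
echo '{"dx": [0.0323,0.0323,0.0323,0.0323,0.0323,0.0323,0.0323,0.0323,0.0323,0.0323],"dy": [-0.0374,-0.0374,-0.0374,-0.0374,-0.0374,-0.0374,-0.0374,-0.0374,-0.0374,-0.0374],"dz": [0.003,0.003,0.003,0.003,0.003,0.003,0.003,0.003,0.003,0.003],"rx": [0,0,0,0,0,0,0,0,0,0],"ry": [0,0,0,0,0,0,0,0,0,0],"rz": [0,0,0,0,0,0,0,0,0,0]}' > path.dat && python3 nudge.py path.dat; python3 go.py 0.459 -0.24 0.16 -1.82
```

```text
time_s: 2.15
tool_pos: [0.5013, 0.1788, 0.2012]
eef_rot: [-3.142, 0.0, -1.82]
wrist_force: [1.6, 0.3, 0.5]
grip_width: 0.0501
grip_force: 0.0
rot [-0.  0.  0.] then shift [ 0.4163 -0.0624  0.0412]
```

```bash
echo '{"dx": [0.046,0.046,0.046,0.046,0.046,0.046,0.046,0.046,0.048,0],"dy": [-0.007,-0.007,-0.007,-0.007,-0.007,-0.007,-0.007,-0.007,-0.006,0],"dz": [0.0045,0.0045,0.0045,0.0045,0.0045,0.0045,0.0045,0.0045,0.005,0],"rx": [0,0,0,0,0,0,0,0,0,0],"ry": [0,0,0,0,0,0,0,0,0,0],"rz": [0,0,0,0,0,0,0,0,0,0]}' > path.dat && python3 nudge.py path.dat; cat > w.py <<'E'
import sys
from h import *
from cell import robot, grab_frame, observe, job_done
s=observe();f=grab_frame("wrist");n=sys.argv[1]
pickle.dump((s,f),open(n+".pkl","wb"));cv2.imwrite(f"pics/{n}.png",cv2.cvtColor(f["color"],cv2.COLOR_RGB2BGR))
print(np.round(s["tool_pos"],4),np.round(s["eef_rot"],3))
E
python3 w.py wt
```

```text
time_s: 3.15
tool_pos: [0.4564, -0.242, 0.1591]
eef_rot: [3.139, -0.001, -1.827]
wrist_force: [-0.1, 0.8, -0.3]
grip_width: 0.05
grip_force: 0.0
[ 0.4564 -0.242   0.1591] [ 3.139e+00 -1.000e-03 -1.827e+00]
```

View pics/wt.png

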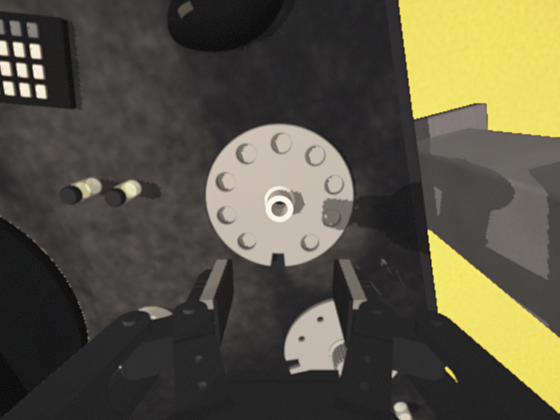

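The wrist picture shows the tray disc centred near (280,195), its boss top at (279,208) and its notch at (279,260), between the fingers. The vials at (80,190) and (123,192) are clear.

```bash
cat > disc.py <<'E'
import sys
from h import *
from scipy.optimize import least_squares
# usage: disc.py pkl zface x0 x1 y0 y1 ztop -> circle of face, boss top ring, notch azimuth
n=sys.argv[1];z,zt=map(float,sys.argv[2:4]);x0,x1,y0,y1=map(int,sys.argv[4:8])
s,f=pickle.load(open(n+".pkl","rb"))
g=cv2.cvtColor(f["color"],cv2.COLOR_RGB2GRAY);m=np.zeros_like(g);m[y0:y1,x0:x1]=(g[y0:y1,x0:x1]>100)
k,L,st,ce=cv2.connectedComponentsWithStats(m);i=1+np.argmax(st[1:,4])
c=max(cv2.findContours((L==i).astype(np.uint8),0,1)[0],key=cv2.contourArea)[:,0,:]
P=np.array([plane(f,p,z,s)[:2] for p in c])
fit=least_squares(lambda q:np.hypot(*(P-q[:2]).T)-q[2],[*P.mean(0),.07],loss="soft_l1",f_scale=.001).x
d=P-fit[:2];r=np.hypot(*d.T);print("circle",np.round(fit,4))
k=(r<.0665)&(r>.05);N=d[k]
if k.sum():
  a=np.arctan2(*N.sum(0)[::-1]);print("notch az",round(a,3),"n",k.sum(),"minr",r.min().round(4),
   "width",np.ptp(N@[-np.sin(a),np.cos(a)]).round(4),"mid",np.round((np.max(N@[-np.sin(a),np.cos(a)])+np.min(N@[-np.sin(a),np.cos(a)]))/2,4))
E
python3 disc.py wt .012 .038 195 365 115 275; python3 - <<'E'
from h import *
s,f=pickle.load(open("wt.pkl","rb"));print(plane(f,(278.7,208),.038,s))
g=cv2.cvtColor(f["color"],cv2.COLOR_RGB2GRAY)[185:230,255:305]
m=(g>225).astype(np.uint8);k,L,st,ce=cv2.connectedComponentsWithStats(m);i=1+np.argmax(st[1:,4]);c=max(cv2.findContours((L==i).astype(np.uint8),0,1)[0],key=cv2.contourArea)
e=cv2.fitEllipse(c);print(e,st[i]);print(plane(f,np.array(e[0])+(255,185),.038,s))
E
```

```text
circle [ 0.4602 -0.2381  0.0706]
notch az 1.288 n 27 minr 0.0554 width 0.0134 mid -0.0002
[ 0.46022214 -0.23820036  0.038     ]
((23.098081588745117, 19.9570369720459), (25.689083099365234, 34.382965087890625), 171.71888732910156) [ 10   2  28  35 406]
[ 0.46000957 -0.24105242  0.038     ]
```

```bash
python3 go.py 0.4602 -0.2382 0.016 -1.827
```

```text
rot [ 0.002 -0.     0.002] then shift [-0.0027 -0.0027  0.1434]
```

```bash
echo '{"dx": [-0.0027,0,0,0,0,0,0,0],"dy": [-0.0027,0,0,0,0,0,0,0],"dz": [0.03,0.04,0.03,0.02,0.013,0.0104,0,0],"rx": [0,0,0,0,0,0,0,0],"ry": [0,0,0,0,0,0,0,0],"rz": [0,0,0,0,0,0,0,0]}' > path.dat && python3 nudge.py path.dat 0.05; python3 go.py 0.4602 -0.2382 0.016 -1.827
```

```text
time_s: 4.0
tool_pos: [0.4619, -0.2355, 0.0173]
eef_rot: [-3.141, -0.0, -1.819]
wrist_force: [-0.1, -0.8, 1.5]
grip_width: 0.05
grip_force: 0.0
rot [-0.001 -0.     0.008] then shift [0.0031 0.001  0.0013]
```

```bash
for i in 1 2 3; do echo '{"dx": [0,0],"dy": [0,0],"dz": [0,0],"rx": [0,0],"ry": [0,0],"rz": [0,0]}' > path.dat && python3 nudge.py path.dat 0.015 60 | grep -E "pos|rot|grip"; done; python3 -c "
from cell import robot, grab_frame, observe, job_done
for i in range(3): print(observe()['tool_pos'])"
```

```text
tool_pos: [0.4618, -0.2359, 0.018]
eef_rot: [-3.14, -0.0, -1.82]
grip_width: 0.0225
grip_force: 60.1
tool_pos: [0.4619, -0.2359, 0.018]
eef_rot: [-3.14, 0.0, -1.82]
grip_width: 0.0221
grip_force: 58.8
tool_pos: [0.4619, -0.2359, 0.018]
eef_rot: [-3.14, 0.0, -1.82]
grip_width: 0.0223
grip_force: 58.8
[ 0.46193199 -0.23589957  0.01804265]
[ 0.46193199 -0.23589957  0.01804265]
[ 0.46193199 -0.23589957  0.01804265]
```

```bash
echo '{"dx": [0,0,0,0,0,0,0,0,0],"dy": [0,0,0,0,0,0,0,0,0],"dz": [-0.01,-0.03,-0.04,-0.04,-0.04,-0.02,0,0,0],"rx": [0,0,0,0,0,0,0,0,0],"ry": [0,0,0,0,0,0,0,0,0],"rz": [0,0,0,0,0,0,0,0,0]}' > path.dat && python3 nudge.py path.dat; python3 w.py wh; python3 go.py 0.5 0.0 0.2 -2.99
```

```text
time_s: 5.5
tool_pos: [0.4599, -0.2354, 0.1947]
eef_rot: [3.137, 0.0, -1.82]
wrist_force: [-0.6, 0.4, -3.0]
grip_width: 0.0221
grip_force: 59.4
[ 0.4599 -0.2354  0.1947] [ 3.137  0.    -1.82 ]
rot [ 0.004 -0.003  1.17 ] then shift [-0.075   0.2268 -0.0053]
```

View pics/wh.png

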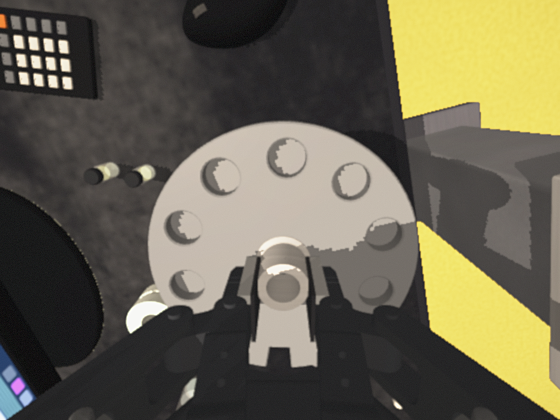

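The held tray is flat. Its rim runs from (148,240) over (285,122) to (417,230), the boss top is at (284,288) and the notch is at (276,352) towards tool -x. Next I measure the tray centre in the tool frame.

```bash
cat > held.py <<'E'
import sys
from h import *
from scipy.optimize import least_squares
# held.py pkl zface ymax x0 x1 y0: circle of rim in tool axes at tool z=zface
n=sys.argv[1];z=float(sys.argv[2]);ym,x0,x1,y0=map(int,sys.argv[3:7]);s,f=pickle.load(open(n+".pkl","rb"))
T=np.array(f["T_tool_cam"])
def tp(p,z):
    v=T[:3,:3]@[(p[0]-f["cx"])/f["fx"],(p[1]-f["cy"])/f["fy"],1];return (T[:3,3]+v*(z-T[2,3])/v[2])[:2]
img=f["color"].astype(int);g=img.sum(2)/3;sat=np.ptp(img,2)
P=[]
for a in np.deg2rad(np.arange(-165,-15,3)):   # rays out from disc centre, last bright-grey pixel
    ok=[]
    for r in np.arange(40,170):
        x,y=int(round(283+r*np.cos(a)*1.0)),int(round(250+r*np.sin(a)))
        if x0<=x<x1 and y0<=y<ym and g[y,x]>75 and sat[y,x]<45: ok.append((r,x,y))
        elif ok and r-ok[-1][0]>30: break
    if ok: P.append(tp(ok[-1][1:],z))
P=np.array(P);q=least_squares(lambda q:np.hypot(*(P-q[:2]).T)-q[2],[0,0,.07],loss="soft_l1",f_scale=.0007).x
e=np.hypot(*(P-q[:2]).T)-q[2];print("free",np.round(q,4),len(P),"rms",np.sqrt(np.median(e**2)).round(5))
q=least_squares(lambda q:np.hypot(*(P-q[:2]).T)-.07,[0,0],loss="soft_l1",f_scale=.0007).x;print("r70",np.round(q,4))
for p in sys.argv[7:]:
    u,v,zz=map(float,p.split(","));print(p,np.round(tp((u,v),zz),4))
E
python3 held.py wh .006 300 140 430 100 276,352,.006 284,288,-.020
```

```text
free [-0.0021  0.0017  0.0756] 50 rms 0.00053
r70 [0.0039 0.0004]
276,352,.006 [-0.0567 -0.0034]
284,288,-.020 [0.0024 0.0012]
```

```bash
echo '{"dx": [0,0,0,0,0,0,0,0,0,0],"dy": [0,0,0,0,0,0,0,0,0,0],"dz": [0,0,0,0,0,0,0,0,0,0],"rx": [0,0,0,0,0,0,0,0,0,0],"ry": [0,0,0,0,0,0,0,0,0,0],"rz": [0.146,0.146,0.146,0.146,0.146,0.146,0.146,0.148,0,0]}' > path.dat && python3 nudge.py path.dat; python3 go.py 0.5 0.19 0.22 -2.99
```

```text
time_s: 6.55
tool_pos: [0.4609, -0.2357, 0.1958]
eef_rot: [3.141, -0.002, -2.987]
wrist_force: [-1.4, 0.0, -2.3]
grip_width: 0.0224
grip_force: 59.4
rot [ 0.001 -0.002  0.003] then shift [-0.1029  0.415  -0.0242]
```

```bash
python3 go.py 0.614 0.12 0.2 -2.99; echo '{"dx": [-0.022,-0.022,-0.022,-0.022,-0.022,-0.022,-0.022,-0.022,-0.022,0],"dy": [0.039,0.039,0.039,0.039,0.039,0.039,0.039,0.039,0.039,0],"dz": [0,0,0,0,0,0,0,0,-0.003,0],"rx": [0,0,0,0,0,0,0,0,0,0],"ry": [0,0,0,0,0,0,0,0,0,0],"rz": [0,0,0,0,0,0,0,0,0,0]}' > path.dat && python3 nudge.py path.dat; echo '{"dx": [0,0,0],"dy": [0,0,0],"dz": [0,0,0],"rx": [0,0,0],"ry": [0,0,0],"rz": [0,0,0]}' > path.dat && python3 nudge.py path.dat; python3 go.py 0.614 0.12 0.2 -2.99;python3 w.py ws
```

```text
rot [ 0.001 -0.002  0.003] then shift [-0.205   0.3285 -0.0042]
time_s: 7.55
tool_pos: [0.606, 0.146, 0.1989]
eef_rot: [3.141, 0.002, -2.982]
wrist_force: [0.0, -0.2, -3.3]
grip_width: 0.022
grip_force: 59.7
time_s: 7.85
tool_pos: [0.6036, 0.1398, 0.1998]
eef_rot: [-3.141, -0.001, -2.99]
wrist_force: [-0.0, 0.5, -1.7]
grip_width: 0.0223
grip_force: 59.8
rot [-0.    -0.001 -0.   ] then shift [-0.0073 -0.0211 -0.0002]
[0.6036 0.1398 0.1998] [-3.141e+00 -1.000e-03 -2.990e+00]
```

View pics/ws.png

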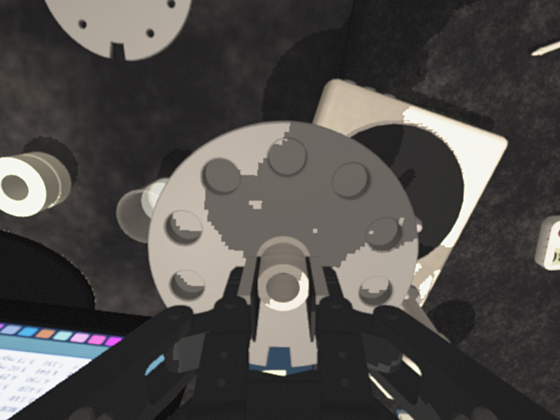

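The tray hides the spindle at (417,225), because I moved about 20 mm too far. I'll back off sideways.

```bash
echo '{"dx": [0,0,0,0,0,0],"dy": [-0.025,-0.02,0,0,0,0],"dz": [0,0,0,0,0,0],"rx": [0,0,0,0,0,0],"ry": [0,0,0,0,0,0],"rz": [0,0,0,0,0,0]}' > path.dat && python3 nudge.py path.dat; python3 w.py ws2
```

```text
time_s: 8.5
tool_pos: [0.6108, 0.097, 0.2]
eef_rot: [3.141, 0.0, -2.989]
wrist_force: [0.4, 0.7, -2.8]
grip_width: 0.0222
grip_force: 59.8
[0.6108 0.097  0.2   ] [ 3.141  0.    -2.989]
```

View pics/ws2.png

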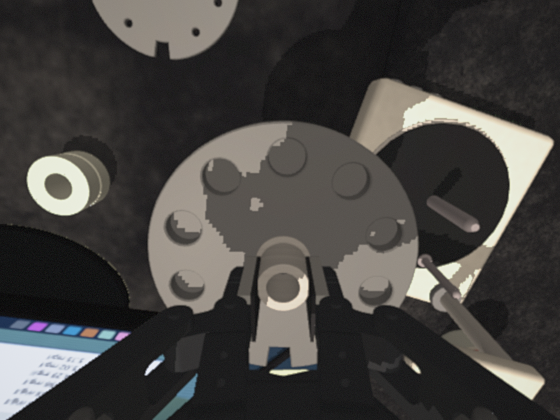

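The spindle is visible with its base at (432,203) and tip at about (475,228). The rod seems to run from (424,260) to about (453,297). I'll project the scene estimates into this view and look at a crop to check.

```bash
python3 - <<'E'
from h import *
s,f=pickle.load(open("ws2.pkl","rb"))
for P in((.596,.239,.122),(.596,.239,.052),(.658,.249,.118),(.658,.249,.052)):print(P,proj(f,P,s).round(1))
c=cv2.cvtColor(f["color"],cv2.COLOR_RGB2BGR)[185:335,400:560];c=np.clip(c*1.6,0,255).astype(np.uint8)
a=cv2.resize(c[:,:100],None,fx=4,fy=4,interpolation=cv2.INTER_CUBIC)
b=cv2.cvtColor(f["color"],cv2.COLOR_RGB2BGR)[260:380,230:330];b=np.clip(b*1.6,0,255).astype(np.uint8);b=cv2.resize(b,None,fx=4,fy=4,interpolation=cv2.INTER_CUBIC);b=np.vstack([b,np.zeros((120,400,3),np.uint8)])
o=np.hstack([a,b])
for i in range(0,800,40):cv2.line(o,(i,0),(i,8),(0,255,255));cv2.line(o,(0,i),(8,i),(0,255,255));cv2.line(o,(400,i),(408,i),(0,255,255))
cv2.imwrite("pics/ws2c.png",o)
E
```

```text
(0.596, 0.239, 0.122) [470.8 228.8]
(0.596, 0.239, 0.052) [429.7 202.2]
(0.658, 0.249, 0.118) [454.6 297.5]
(0.658, 0.249, 0.052) [421.3 260.7]
```

View pics/ws2c.png

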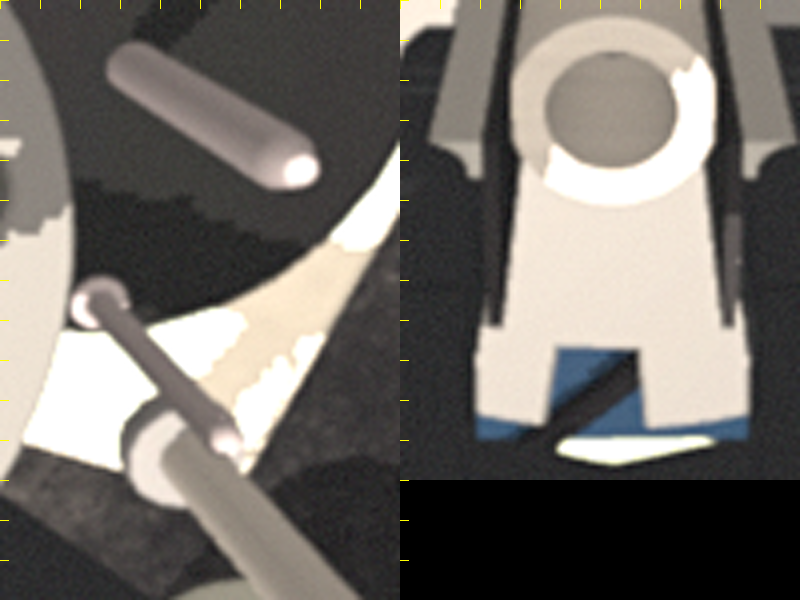

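In this view the spindle tip is at (475,227.5) and the rod top at (457.5,295). The held boss centre is at (283.3,287.5), with the notch centred on column 279.3 at row 347.

```bash
python3 - <<'E'
from h import *
np.set_printoptions(precision=4,suppress=True)
s,f=pickle.load(open("ws2.pkl","rb"));s0,d=pickle.load(open("f0.pkl","rb"));A,B=d["scene"],d["side"]
t=plane(f,(475,227.5),.122,s);r=plane(f,(457.5,294.5),.117,s)
print("wrist tip",t,"rod",r,np.hypot(*(r-t)[:2]),"az",np.arctan2(*(r-t)[1::-1]))
b=plane(f,(433.5,202.5),.052,s);rb=plane(f,(425,260),.052,s);print("base",b,rb,np.hypot(*(rb-b)[:2]),np.arctan2(*(rb-b)[1::-1]))
t=tri([ray(A,(241.3,140.5)),ray(B,(178.3,262.5)),ray(f,(475,227.5),s)]);r=tri([ray(A,(258,132.5)),ray(B,(150.5,254.5)),ray(f,(457.5,294.5),s)])
print("3view",t,r,np.hypot(*(r-t)[:2]),np.arctan2(*(r-t)[1::-1]))
E
python3 go.py 0.596 0.24 0.2 -2.96
```

```text
wrist tip [0.5945 0.2418 0.122 ] rod [0.6554 0.2512 0.117 ] 0.06160208490792381 az 0.15347688574703677
base [0.5957 0.2427 0.052 ] [0.6567 0.2526 0.052 ] 0.0617663038192825 0.15957639304750015
3view [0.595  0.2399 0.1229] [0.6568 0.2497 0.117 ] 0.06256328079410887 0.1579300906391335
rot [ 0.     0.    -0.029] then shift [-0.0113  0.1432 -0.    ]
```

```bash
python3 go.py 0.5978 0.241 0.16 -2.945; echo '{"dx": [0,-0.01,-0.002,-0.001,0,0,0,0,0],"dy": [0,0.03,0.04,0.04,0.03,0,0,0,0],"dz": [0,0,0,0.01,0.01,0.01,0.01,0,0],"rx": [0,0,0,0,0,0,0,0,0],"ry": [0,0,0,0,0,0,0,0,0],"rz": [-0.044,0,0,0,0,0,0,0,0]}' > path.dat && python3 nudge.py path.dat; python3 go.py 0.5978 0.241 0.15 -2.945
```

```text
rot [ 0.     0.    -0.044] then shift [-0.0154  0.1437  0.04  ]
time_s: 9.45
tool_pos: [0.5966, 0.2355, 0.1599]
eef_rot: [-3.141, -0.0, -2.947]
wrist_force: [0.4, -0.3, -2.6]
grip_width: 0.022
grip_force: 59.9
rot [-0.001 -0.    -0.002] then shift [-0.0022  0.0052  0.0099]
```

```bash
echo '{"dx": [-0.0022,0,0,0,0],"dy": [0.0052,0,0,0,0],"dz": [0.005,0.005,0,0,0],"rx": [0,0,0,0,0],"ry": [0,0,0,0,0],"rz": [0,0,0,0,0]}' > path.dat && python3 nudge.py path.dat;python3 go.py 0.5978 0.241 0.14 -2.945; python3 - <<'E'
from h import *
from cell import robot, grab_frame, observe, job_done
for n in("scene","side"):
    f=grab_frame(n);x,y=(195,90) if n=="scene" else(115,205)
    c=cv2.resize(cv2.cvtColor(f["color"],cv2.COLOR_RGB2BGR)[y:y+100,x:x+100],None,fx=4,fy=4,interpolation=cv2.INTER_CUBIC);o=c if n=="scene" else np.hstack([o,c])
cv2.imwrite("pics/ht.png",np.clip(o*1.5,0,255).astype(np.uint8))
E
```

```text
time_s: 9.95
tool_pos: [0.5977, 0.2419, 0.1501]
eef_rot: [3.142, 0.0, -2.946]
wrist_force: [-0.2, -0.5, -2.4]
grip_width: 0.0225
grip_force: 59.9
rot [ 0.     0.    -0.001] then shift [ 0.0001 -0.0009  0.0101]
```

View pics/ht.png

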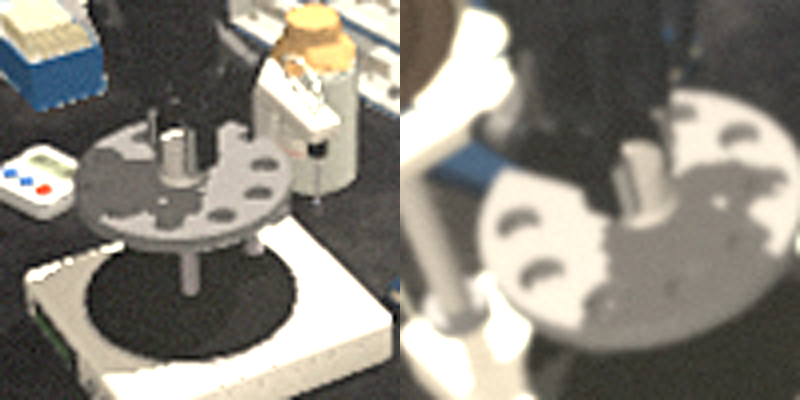

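Both views show the tray level over the spindle with the rod under its notch side. That was my tenth picture, so from here I work by numbers and force only. I'll descend in small steps.

```bash
echo '{"dx": [0,0,0,0],"dy": [-0.001,0,0,0],"dz": [0.005,0.005,0,0],"rx": [0,0,0,0],"ry": [0,0,0,0],"rz": [0,0,0,0]}' > path.dat && python3 nudge.py path.dat; echo '{"dx": [0,0,0],"dy": [0,0,0],"dz": [0.003,0.003,0],"rx": [0,0,0],"ry": [0,0,0],"rz": [0,0,0]}' > path.dat && python3 nudge.py path.dat
```

```text
time_s: 10.45
tool_pos: [0.5976, 0.2408, 0.1395]
eef_rot: [-3.141, -0.001, -2.946]
wrist_force: [0.0, -0.2, -3.9]
grip_width: 0.0225
grip_force: 59.9
time_s: 10.75
tool_pos: [0.5973, 0.2408, 0.1332]
eef_rot: [-3.141, -0.001, -2.946]
wrist_force: [0.1, -0.4, -2.2]
grip_width: 0.022
grip_force: 59.9
```

```bash
echo '{"dx": [0,0,0],"dy": [0,0,0],"dz": [0.003,0.003,0],"rx": [0,0,0],"ry": [0,0,0],"rz": [0,0,0]}' > path.dat && python3 nudge.py path.dat;echo '{"dx": [0,0,0],"dy": [0,0,0],"dz": [0.003,0.003,0],"rx": [0,0,0],"ry": [0,0,0],"rz": [0,0,0]}' > path.dat && python3 nudge.py path.dat
```

```text
time_s: 11.05
tool_pos: [0.5973, 0.2408, 0.1272]
eef_rot: [-3.141, -0.001, -2.946]
wrist_force: [0.2, -0.1, -3.4]
grip_width: 0.0224
grip_force: 59.9
time_s: 11.35
tool_pos: [0.5974, 0.2408, 0.1213]
eef_rot: [-3.141, -0.001, -2.946]
wrist_force: [-0.5, 0.1, -2.1]
grip_width: 0.022
grip_force: 59.9
```

Both the spindle and the rod are now inside, with no contact force. I'll carry on down; seated should be at TCP z ≈ 0.070.

```bash
echo '{"dx": [0,0,0,0,0],"dy": [0,0,0,0,0],"dz": [0.008,0.008,0.008,0,0],"rx": [0,0,0,0,0],"ry": [0,0,0,0,0],"rz": [0,0,0,0,0]}' > path.dat && python3 nudge.py path.dat;echo '{"dx": [0,0,0,0,0,0],"dy": [0,0,0,0,0,0],"dz": [0.008,0.008,0.004,0.003,0,0],"rx": [0,0,0,0,0,0],"ry": [0,0,0,0,0,0],"rz": [0,0,0,0,0,0]}' > path.dat && python3 nudge.py path.dat
```

```text
time_s: 11.85
tool_pos: [0.5976, 0.2409, 0.0974]
eef_rot: [-3.141, -0.001, -2.946]
wrist_force: [-0.5, -0.5, -3.1]
grip_width: 0.0224
grip_force: 59.9
time_s: 12.45
tool_pos: [0.5979, 0.241, 0.075]
eef_rot: [3.142, 0.0, -2.946]
wrist_force: [-0.6, 0.6, -3.0]
grip_width: 0.0223
grip_force: 59.9
```

```bash
echo '{"dx": [0,0,0,0],"dy": [0,0,0,0],"dz": [0.002,0.002,0,0],"rx": [0,0,0,0],"ry": [0,0,0,0],"rz": [0,0,0,0]}' > path.dat && python3 nudge.py path.dat;echo '{"dx": [0,0,0,0],"dy": [0,0,0,0],"dz": [0.001,0.001,0,0],"rx": [0,0,0,0],"ry": [0,0,0,0],"rz": [0,0,0,0]}' > path.dat && python3 nudge.py path.dat
```

```text
time_s: 12.85
tool_pos: [0.5977, 0.241, 0.0709]
eef_rot: [-3.142, -0.0, -2.946]
wrist_force: [-0.8, 0.6, -2.7]
grip_width: 0.0222
grip_force: 59.9
time_s: 13.25
tool_pos: [0.5979, 0.2411, 0.0701]
eef_rot: [3.142, 0.001, -2.945]
wrist_force: [-3.3, -0.5, 5.5]
grip_width: 0.0221
grip_force: 60.9
```

The tray touched down at z 0.070, as predicted. I'll release it and rise straight up.

```bash
echo '{"dx": [0,0,0,0],"dy": [0,0,0,0],"dz": [0,0,0,0],"rx": [0,0,0,0],"ry": [0,0,0,0],"rz": [0,0,0,0]}' > path.dat && python3 nudge.py path.dat 0.04; echo '{"dx": [0,0,0,0,0,0],"dy": [0,0,0,0,0,0],"dz": [-0.01,-0.03,-0.04,-0.04,-0.03,0],"rx": [0,0,0,0,0,0],"ry": [0,0,0,0,0,0],"rz": [0,0,0,0,0,0]}' > path.dat && python3 nudge.py path.dat; python3 - <<'E'
from h import *
np.set_printoptions(precision=4,suppress=True)
# spacer from earlier still wrist frame ws2: bright top ring
s,f=pickle.load(open("ws2.pkl","rb"));g=cv2.cvtColor(f["color"],cv2.COLOR_RGB2GRAY)
for th in(150,180,200,220):
    m=np.zeros_like(g);m[140:230,15:130]=g[140:230,15:130]>th
    k,L,st,ce=cv2.connectedComponentsWithStats(m);i=1+np.argmax(st[1:,4]);cs,_=cv2.findContours((L==i).astype(np.uint8),cv2.RETR_CCOMP,1)
    for c in sorted(cs,key=len)[-2:]:
        if len(c)<8: continue
        e=cv2.fitEllipse(c);print(th,np.round(e[0],1),np.round(e[1],1),plane(f,e[0],.04,s))
E
```

```text
time_s: 13.65
tool_pos: [0.5978, 0.241, 0.0686]
eef_rot: [-3.142, -0.0, -2.946]
wrist_force: [0.8, -0.5, -0.2]
grip_width: 0.0401
grip_force: 0.0
time_s: 14.25
tool_pos: [0.6004, 0.2421, 0.226]
eef_rot: [3.138, 0.012, -2.945]
wrist_force: [0.4, 0.1, 0.7]
grip_width: 0.0399
grip_force: 0.0
150 [ 57.9 186. ] [24.1 30.3] [ 0.6382 -0.124   0.04  ]
150 [ 57.8 185.2] [53.  66.3] [ 0.6374 -0.1241  0.04  ]
180 [ 57.8 186. ] [24.9 31.1] [ 0.6382 -0.1241  0.04  ]
180 [ 57.8 185.3] [52.3 65.7] [ 0.6375 -0.1241  0.04  ]
200 [ 57.8 186. ] [25.6 31.5] [ 0.6383 -0.1241  0.04  ]
200 [ 57.8 185.4] [51.8 65.2] [ 0.6376 -0.1241  0.04  ]
220 [ 57.9 186. ] [26.  32.1] [ 0.6382 -0.124   0.04  ]
220 [ 57.8 185.3] [51.3 65.1] [ 0.6375 -0.1241  0.04  ]
```

```bash
python3 - <<'E'
from h import *
np.set_printoptions(precision=3,suppress=True)
s,f=pickle.load(open("ws2.pkl","rb"));s0,d=pickle.load(open("f0.pkl","rb"));A,B=d["scene"],d["side"]
print("base edge",plane(f,(60,230),.01,s),plane(f,(10,305),.08,s),plane(f,(10,305),.15,s))
# monitor lower-left corner as seen (scene) ~ (333,172), side ~(177,200); upper-left scene (343,30), side(140,52)
print("low corner y+",tri([ray(A,(333,172)),ray(B,(177,200))]),"up",tri([ray(A,(343,32)),ray(B,(140,52))]))
print("low corner y-",tri([ray(A,(526,288)),ray(B,(297,108))]))
E
python3 go.py 0.638 -0.124 0.2 -2.945
```

```text
base edge [ 0.701 -0.146  0.01 ] [ 0.754 -0.151  0.08 ] [ 0.694 -0.088  0.15 ]
low corner y+ [0.774 0.059 0.049] up [0.768 0.076 0.41 ]
low corner y- [ 0.753 -0.467  0.083]
rot [ 0.003  0.012 -0.   ] then shift [ 0.0346 -0.3664  0.026 ]
```

```bash
echo '{"dx": [0.0038,0.0038,0.0038,0.0038,0.0038,0.0038,0.0038,0.0038,0.0038,0],"dy": [-0.0407,-0.0407,-0.0407,-0.0407,-0.0407,-0.0407,-0.0407,-0.0407,-0.0407,0],"dz": [0.004,0.004,0.004,0.004,0.004,0.004,0.004,0.004,0.004,0],"rx": [0,0,0,0,0,0,0,0,0,0],"ry": [0,0,0,0,0,0,0,0,0,0],"rz": [0,0,0,0,0,0,0,0,0,0]}' > path.dat && python3 nudge.py path.dat 0.085; echo '{"dx": [0,0,0,0,0],"dy": [0,0,0,0,0],"dz": [0.01,0,0,0,0],"rx": [0,0,0,0,0],"ry": [0,0,0,0,0],"rz": [0,0,0,0,0]}' > path.dat && python3 nudge.py path.dat;python3 w.py wsp;  cat > ring.py <<'E'
from h import *
import sys
np.set_printoptions(precision=4,suppress=True)
n=sys.argv[1];z=float(sys.argv[2]);x0,x1,y0,y1=map(int,sys.argv[3:7]);s,f=pickle.load(open(n+".pkl","rb"));g=cv2.cvtColor(f["color"],cv2.COLOR_RGB2GRAY)
for th in map(int,sys.argv[7:]):
    m=np.zeros_like(g);m[y0:y1,x0:x1]=g[y0:y1,x0:x1]>th
    k,L,st,ce=cv2.connectedComponentsWithStats(m);i=1+np.argmax(st[1:,4]);cs,_=cv2.findContours((L==i).astype(np.uint8),cv2.RETR_CCOMP,1)
    for c in sorted(cs,key=len)[-2:]:
        if len(c)<8: continue
        e=cv2.fitEllipse(c);P=np.array([plane(f,p,z,s)[:2] for p in c[:,0]]);q,r=cv2.minEnclosingCircle(P.astype(np.float32))
        print(th,np.round(e[0],1),np.round(e[1],1),plane(f,e[0],z,s)[:2],"circ",np.array(q),round(r,4))
E
python3 ring.py wsp .04 190 370 110 290 180 205 225
```

```text
time_s: 15.25
tool_pos: [0.6346, -0.1294, 0.1816]
eef_rot: [3.142, -0.002, -2.952]
wrist_force: [-0.2, 0.7, 0.1]
grip_width: 0.0849
grip_force: 0.0
time_s: 15.75
tool_pos: [0.6357, -0.1241, 0.1733]
eef_rot: [-3.141, 0.001, -2.944]
wrist_force: [0.1, 0.7, 0.2]
grip_width: 0.0848
grip_force: 0.0
[ 0.6357 -0.1241  0.1733] [-3.141e+00  1.000e-03 -2.944e+00]
180 [282.4 199.6] [22.1 28.1] [ 0.6357 -0.124 ] circ [ 0.6378 -0.1237] 0.0134
180 [282.4 199.3] [65.1 68.9] [ 0.6354 -0.124 ] circ [ 0.636  -0.1241] 0.0333
205 [282.3 202. ] [27.4 28.3] [ 0.638  -0.1236] circ [ 0.6383 -0.1235] 0.0136
205 [282.5 199.8] [65.  67.2] [ 0.6359 -0.1239] circ [ 0.6364 -0.1237] 0.0327
225 [282.4 202.2] [27.6 28.8] [ 0.6381 -0.1236] circ [ 0.6384 -0.1236] 0.0137
225 [282.4 201.4] [63.1 65.4] [ 0.6374 -0.1237] circ [ 0.6381 -0.124 ] 0.0312
```

```bash
python3 go.py 0.638 -0.1237 0.006 -2.944; echo '{"dx": [-0.0022,0,0,0,0,0,0,0,0],"dy": [-0.0009,0,0,0,0,0,0,0,0],"dz": [0.03,0.04,0.04,0.03,0.015,0.0118,0,0,0],"rx": [0,0,0,0,0,0,0,0,0],"ry": [0,0,0,0,0,0,0,0,0],"rz": [0,0,0,0,0,0,0,0,0]}' > path.dat && python3 nudge.py path.dat; python3 go.py 0.638 -0.1237 0.006 -2.944; echo '{"dx": [0,0,0,0,0],"dy": [0,0,0,0,0],"dz": [0,0,0,0,0],"rx": [0,0,0,0,0],"ry": [0,0,0,0,0],"rz": [0,0,0,0,0]}' > path.dat && python3 nudge.py path.dat 0.05 60
```

```text
rot [-0.     0.001 -0.001] then shift [-2.400e-03  1.000e-04  1.673e-01]
time_s: 16.7
tool_pos: [0.639, -0.1254, 0.0079]
eef_rot: [-3.141, 0.003, -2.945]
wrist_force: [-0.2, 0.2, 0.9]
grip_width: 0.0851
grip_force: 0.0
rot [-0.001  0.003 -0.001] then shift [0.0007 0.0019 0.0019]
time_s: 17.2
tool_pos: [0.6387, -0.1254, 0.0075]
eef_rot: [-3.141, 0.002, -2.945]
wrist_force: [-1.1, 0.8, 6.3]
grip_width: 0.0588
grip_force: 65.3
```

```bash
echo '{"dx": [0,0,0,0,0,0,0,0,0],"dy": [0,0,0,0,0,0,0,0,0],"dz": [-0.01,-0.03,-0.045,-0.045,-0.04,-0.02,0,0,0],"rx": [0,0,0,0,0,0,0,0,0],"ry": [0,0,0,0,0,0,0,0,0],"rz": [0,0,0,0,0,0,0,0,0]}' > path.dat && python3 nudge.py path.dat; python3 w.py wsh; python3 go.py 0.595 0.241 0.2 -2.944; python3 - <<'E'
from h import *
s,f=pickle.load(open("wsh.pkl","rb"));g=cv2.cvtColor(f["color"],cv2.COLOR_RGB2GRAY)
C=R.from_euler("xyz",s["eef_rot"])
for th in(120,150,180,205,225):
    m=np.zeros_like(g);m[200:400,180:390]=g[200:400,180:390]>th
    k,L,st,ce=cv2.connectedComponentsWithStats(m);i=1+np.argmax(st[1:,4]);cs,_=cv2.findContours((L==i).astype(np.uint8),cv2.RETR_CCOMP,1)
    for c in sorted(cs,key=len)[-2:]:
        if len(c)<8: continue
        P=np.array([C.inv().apply(plane(f,p,s["tool_pos"][2]+.0325,s)-s["tool_pos"])[:2] for p in c[:,0]]);q,r=cv2.minEnclosingCircle(P.astype(np.float32))
        e=cv2.fitEllipse(c);print(th,st[i],np.round(e[0],1),np.round(e[1],1),C.inv().apply(plane(f,e[0],s["tool_pos"][2]+.0325,s)-s["tool_pos"])[:2].round(4),np.round(q,4),round(r,4))
E
```

```text
time_s: 18.1
tool_pos: [0.6364, -0.1253, 0.1937]
eef_rot: [3.14, -0.004, -2.946]
wrist_force: [-0.1, -0.5, -1.3]
grip_width: 0.0589
grip_force: 64.8
[ 0.6364 -0.1253  0.1937] [ 3.14  -0.004 -2.946]
rot [ 0.001 -0.004 -0.002] then shift [-0.0312  0.3674 -0.0063]
120 [  210   247   145   133 12914] [282.4 311.1] [56.  65.3] [0.     0.0004] [-0.0004  0.0004] 0.014
120 [  210   247   145   133 12914] [282.1 316.4] [138.1 153. ] [-0.0026  0.0003] [-0.0096  0.0005] 0.0389
150 [ 211  300  144   80 6220] [286.1 342.4] [ 76.  147.2] [-0.0158  0.002 ] [-0.0174  0.001 ] 0.0342
180 [ 211  301  143   79 5883] [282.2 340.8] [ 70.7 144.1] [-0.015   0.0004] [-0.0171  0.0008] 0.0342
205 [ 211  302  143   78 5704] [281.7 340.8] [ 69.4 142.5] [-0.0149  0.0001] [-0.0171  0.0008] 0.0339
225 [ 212  302  142   77 5392] [244.4 358.6] [4.6 6.9] [-0.0244 -0.0163] [-0.0244 -0.0162] 0.0016
225 [ 212  302  142   77 5392] [281.5 340.1] [ 67.6 140.6] [-0.0146  0.    ] [-0.0174  0.001 ] 0.0339
```

The held spacer's bore is centred in the tool at (0.000,0.0004). I'll stop 100 mm short of the spindle to measure the tray's boss.

```bash
echo '{"dx": [-0.005,-0.005,-0.005,-0.005,-0.005,-0.004,0,0,0,0],"dy": [0.045,0.045,0.045,0.045,0.045,0.04,0,0,0,0],"dz": [0,0,-0.002,-0.002,-0.002,0,0,0,0,0],"rx": [0,0,0,0,0,0,0,0,0,0],"ry": [0,0,0,0,0,0,0,0,0,0],"rz": [0,0,0,0,0,0,0,0,0,0]}' > path.dat && python3 nudge.py path.dat; python3 w.py wb; python3 - <<'E'
from h import *
s,f=pickle.load(open("wb.pkl","rb"))
for P in((.595,.241,.09),(.595,.241,.122),(.656,.251,.118)):print(proj(f,P,s).round(1))
u,v=proj(f,(.595,.241,.09),s).astype(int)
g=cv2.cvtColor(f["color"],cv2.COLOR_RGB2GRAY)
w=g[v-26:v+30:2,u-32:u+44:2];print("\n".join(" ".join(f"{x:3d}" for x in r) for r in w))
E
```

```text
time_s: 19.15
tool_pos: [0.6146, 0.1388, 0.2016]
eef_rot: [-3.141, -0.001, -2.948]
wrist_force: [0.1, -0.2, -0.7]
grip_width: 0.0587
grip_force: 65.1
[0.6146 0.1388 0.2016] [-3.141e+00 -1.000e-03 -2.948e+00]
[404.6 207.4]
[420.2 220.2]
[405.7 288.8]
143 142 143 142 140 142 141 142 141 141 138  84  81  83  83  83  83  83  83  84  82  85  81 134 143 140 140 140 141 140 139 140 140 141 139 136 137 141
142 142 143 143 141 143 141 140 141 141 129  89  95  92  86  84  82  84  83  85  84  84  93 141 142 140 140 141 140 140 140 141 140 139 141 134 134 141
143 143 142 142 142 142 143 139 140 148 134 122 125 124 122 114  94  83  83  84  86  83 106 143 141 139 141 139 141 140 140 140 140 140 142 123 119 130
143 142 141 142 141 141 139 154 173 149 132 114 108 106 109 120 125 108  83  82  84  82  92 133 142 141 140 140 139 140 140 140 141 141 141 134  85  79
142 141 142 141 141 141 161 184 167 104  93  91  93  95  94  95 104 124 102  83  84  81  92 140 142 142 140 140 141 142 141 140 141 141 140 140 108  84
142 141 142 142 141 153 186 163 104  88  91  91  93  94  95  94  91  96 108  84  83  83 10
[... 2705 characters left out ...]
 142 143 141 141 142 141 141 142 142 140 141 141 139 139 139 140 140 140 141 139 120 116 120
131 139 142 142 141 141 141 142 141 141 142 142 141 141 141 140 141 142 142 141 141 142 141 141 140 140 141 140 140 140 140 140 139 141 141 141 142 141
 80  94 134 143 142 142 141 141 141 141 142 141 141 141 141 140 142 141 142 141 141 141 141 140 140 141 141 141 140 140 141 140 141 141 139 138 140 140
 84  84  95  94  96 103 143 142 143 143 142 141 142 141 143 140 141 141 141 141 142 141 140 140 140 139 139 141 140 140 141 141 141 140 140 140 140 140
 84  84  84  82  82  92 132 132 131 132 140 142 141 142 143 141 143 142 141 141 140 141 135 139 139 139 138 122 137 141 142 140 141 140 140 141 140 141
```

The boss centre is at (405.6,207) and the tip at (421,220). Both are within about 1 px of what (0.595,0.2415) predicts, so the tray is seated and centred. Now I bring the spacer over.

```bash
python3 go.py 0.595 0.2415 0.15 -2.945; echo '{"dx": [0,0,0,0,0,0,0,0],"dy": [0.035,0.04,0.025,0,0,0,0,0],"dz": [0.01,0.01,0.01,0.01,0.01,0,0,0],"rx": [0,0,0,0,0,0,0,0],"ry": [0,0,0,0,0,0,0,0],"rz": [0,0,0,0,0,0,0,0]}' > path.dat && python3 nudge.py path.dat;python3 go.py 0.595 0.2415 0.1 -2.945
```

```text
rot [-0.    -0.001 -0.003] then shift [-0.0007  0.1046  0.0518]
time_s: 20.0
tool_pos: [0.5959, 0.2374, 0.1529]
eef_rot: [3.141, 0.001, -2.947]
wrist_force: [-0.2, -0.7, -0.8]
grip_width: 0.0587
grip_force: 65.2
rot [ 0.     0.001 -0.002] then shift [0.0001 0.0042 0.0529]
```

```bash
echo '{"dx": [0,0,0,0,0,0,0],"dy": [0.0042,0,0,0,0,0,0],"dz": [0.01,0.015,0.015,0.008,0,0,0],"rx": [0,0,0,0,0,0,0],"ry": [0,0,0,0,0,0,0],"rz": [-0.002,0,0,0,0,0,0]}' > path.dat && python3 nudge.py path.dat;python3 go.py 0.595 0.2415 0.0715 -2.945;  echo '{"dx": [0,0,0,0,0],"dy": [0,0,0,0,0],"dz": [0.003,0.003,0.002,0,0],"rx": [0,0,0,0,0],"ry": [0,0,0,0,0],"rz": [0,0,0,0,0]}' > path.dat && python3 nudge.py path.dat
```

```text
time_s: 20.7
tool_pos: [0.595, 0.2427, 0.1051]
eef_rot: [3.141, 0.002, -2.944]
wrist_force: [0.2, 0.7, -1.4]
grip_width: 0.0589
grip_force: 65.2
rot [0.001 0.002 0.001] then shift [ 0.0002 -0.0012  0.0336]
time_s: 21.2
tool_pos: [0.5942, 0.242, 0.0959]
eef_rot: [-3.141, -0.001, -2.944]
wrist_force: [-0.4, -1.7, -0.3]
grip_width: 0.059
grip_force: 65.3
```

```bash
echo '{"dx": [0,0,0,0],"dy": [-0.0005,0,0,0],"dz": [0.002,0.002,0,0],"rx": [0,0,0,0],"ry": [0,0,0,0],"rz": [0,0,0,0]}' > path.dat && python3 nudge.py path.dat
```

```text
time_s: 21.6
tool_pos: [0.5943, 0.2418, 0.0917]
eef_rot: [-3.141, -0.001, -2.944]
wrist_force: [0.2, -0.1, -1.4]
grip_width: 0.0589
grip_force: 65.2
```

The spacer is over the boss with no force. Continue down.

```bash
echo '{"dx": [0,0,0,0,0,0],"dy": [0,0,0,0,0,0],"dz": [0.004,0.005,0.005,0.002,0,0],"rx": [0,0,0,0,0,0],"ry": [0,0,0,0,0,0],"rz": [0,0,0,0,0,0]}' > path.dat && python3 nudge.py path.dat; echo '{"dx": [0,0,0,0],"dy": [0,0,0,0],"dz": [0.002,0.002,0,0],"rx": [0,0,0,0],"ry": [0,0,0,0],"rz": [0,0,0,0]}' > path.dat && python3 nudge.py path.dat
```

```text
time_s: 22.2
tool_pos: [0.5943, 0.2417, 0.0758]
eef_rot: [-3.141, -0.001, -2.944]
wrist_force: [0.1, -1.2, -1.0]
grip_width: 0.0589
grip_force: 65.2
time_s: 22.6
tool_pos: [0.5945, 0.2418, 0.0719]
eef_rot: [3.142, -0.0, -2.944]
wrist_force: [-0.3, -1.1, -2.5]
grip_width: 0.0585
grip_force: 65.2
```

```bash
echo '{"dx": [0,0,0,0],"dy": [0,0,0,0],"dz": [0.001,0.001,0,0],"rx": [0,0,0,0],"ry": [0,0,0,0],"rz": [0,0,0,0]}' > path.dat && python3 nudge.py path.dat
```

```text
time_s: 23.0
tool_pos: [0.5945, 0.2418, 0.0716]
eef_rot: [-3.141, 0.001, -2.943]
wrist_force: [-3.7, -2.0, 5.2]
grip_width: 0.0589
grip_force: 66.0
```

Contact at z 0.0716, as expected. Release, rise, and go to the cover.

```bash
echo '{"dx": [0,0,0,0],"dy": [0,0,0,0],"dz": [0,0,0,0],"rx": [0,0,0,0],"ry": [0,0,0,0],"rz": [0,0,0,0]}' > path.dat && python3 nudge.py path.dat 0.075; echo '{"dx": [0,0,0,0,0,0,0],"dy": [0,0,0,0,0,0,0],"dz": [-0.01,-0.03,-0.04,-0.04,-0.01,0,0],"rx": [0,0,0,0,0,0,0],"ry": [0,0,0,0,0,0,0],"rz": [0,0,0,0,0,0,0]}' > path.dat && python3 nudge.py path.dat; python3 go.py 0.433 -0.044 0.17 -3.01
```

```text
time_s: 23.4
tool_pos: [0.5946, 0.2421, 0.07]
eef_rot: [3.141, 0.0, -2.944]
wrist_force: [0.3, 1.0, -0.3]
grip_width: 0.075
grip_force: 0.0
time_s: 24.1
tool_pos: [0.5938, 0.2416, 0.1993]
eef_rot: [3.141, -0.001, -2.944]
wrist_force: [-0.4, -0.6, 0.1]
grip_width: 0.0751
grip_force: 0.0
rot [ 0.    -0.001  0.066] then shift [ 0.1969 -0.2621  0.0293]
```

```bash
echo '{"dx": [0,0.028,0.028,0.028,0.028,0.028,0.028,0.028,0,0],"dy": [0,-0.0374,-0.0374,-0.0374,-0.0374,-0.0374,-0.0374,-0.0374,0,0],"dz": [0,0.004,0.004,0.004,0.004,0.004,0.004,0.004,0,0],"rx": [0,0,0,0,0,0,0,0,0,0],"ry": [0,0,0,0,0,0,0,0,0,0],"rz": [0.066,0,0,0,0,0,0,0,0,0]}' > path.dat && python3 nudge.py path.dat 0.06; echo '{"dx": [0,0,0],"dy": [0,0,0],"dz": [0,0,0],"rx": [0,0,0],"ry": [0,0,0],"rz": [0,0,0]}' > path.dat && python3 nudge.py path.dat; python3 w.py wc; python3 disc.py wc .006 .034 190 380 100 300; python3 - <<'E'
from h import *
s,f=pickle.load(open("wc.pkl","rb"))
print(proj(f,(.433,-.044,.034),s),proj(f,(.433,-.044,.006),s))
E
```

```text
time_s: 25.1
tool_pos: [0.4335, -0.0444, 0.171]
eef_rot: [-3.141, -0.002, -3.012]
wrist_force: [0.9, 0.7, -0.5]
grip_width: 0.0598
grip_force: 0.0
time_s: 25.4
tool_pos: [0.4351, -0.0426, 0.1719]
eef_rot: [-3.142, -0.0, -3.008]
wrist_force: [-0.0, -0.1, 0.4]
grip_width: 0.0599
grip_force: 0.0
[ 0.4351 -0.0426  0.1719] [-3.142 -0.    -3.008]
circle [ 0.4334 -0.0406  0.0705]
notch az 0.035 n 28 minr 0.0552 width 0.0144 mid -0.0001
[281.14883893 196.07280634] [281.30712178 188.67445769]
```

```bash
python3 go.py 0.4334 -0.0406 0.012 -3.008; echo '{"dx": [0.0014,0,0,0,0,0,0,0,0],"dy": [0.0022,0,0,0,0,0,0,0,0],"dz": [0.04,0.04,0.04,0.025,0.01,0.0049,0,0,0],"rx": [0,0,0,0,0,0,0,0,0],"ry": [0,0,0,0,0,0,0,0,0],"rz": [0,0,0,0,0,0,0,0,0]}' > path.dat && python3 nudge.py path.dat; python3 go.py 0.4334 -0.0406 0.012 -3.008
```

```text
rot [-0.    -0.    -0.001] then shift [0.0013 0.0023 0.1599]
time_s: 26.35
tool_pos: [0.4338, -0.0412, 0.0133]
eef_rot: [3.141, 0.003, -3.01]
wrist_force: [0.2, -0.6, 0.4]
grip_width: 0.0599
grip_force: 0.0
rot [ 0.     0.003 -0.002] then shift [0.0003 0.0006 0.0013]
```

```bash
echo '{"dx": [0,0,0,0,0,0],"dy": [0.0006,0,0,0,0,0],"dz": [0.001,0,0,0,0,0],"rx": [0,0,0,0,0,0],"ry": [0,0,0,0,0,0],"rz": [0,0,0,0,0,0]}' > path.dat && python3 nudge.py path.dat 0.022 60;echo '{"dx": [0,0,0,0,0,0,0,0,0],"dy": [0,0,0,0,0,0,0,0,0],"dz": [-0.01,-0.03,-0.045,-0.045,-0.045,-0.015,0,0,0],"rx": [0,0,0,0,0,0,0,0,0],"ry": [0,0,0,0,0,0,0,0,0],"rz": [0,0,0,0,0,0,0,0,0]}' > path.dat && python3 nudge.py path.dat; python3 w.py wch; python3 held.py wch .0065 300 140 430 100; python3 - <<'E'
from h import *
s,f=pickle.load(open("wch.pkl","rb"));g=cv2.cvtColor(f["color"],cv2.COLOR_RGB2GRAY)
for v in range(330,376,3): print(v," ".join(f"{x:3d}" for x in g[v,236:330:3]))
print("knob");
for v in range(255,330,4): print(v," ".join(f"{x:3d}" for x in g[v,236:332:4]))
E
```

```text
time_s: 26.95
tool_pos: [0.4331, -0.0408, 0.012]
eef_rot: [-3.142, 0.001, -3.009]
wrist_force: [-1.9, 1.7, 5.9]
grip_width: 0.0306
grip_force: 59.2
time_s: 27.85
tool_pos: [0.4314, -0.0411, 0.1995]
eef_rot: [-3.142, -0.004, -3.01]
wrist_force: [0.2, -0.5, -1.9]
grip_width: 0.0306
grip_force: 59.7
[ 0.4314 -0.0411  0.1995] [-3.142 -0.004 -3.01 ]
free [-0.0006  0.0003  0.0711] 50 rms 0.00016
r70 [0.0007 0.0003]
330  35  31  44  31 180 192 192 190 191 192 191 190 191 191 190 191 190 188 189 190 189 189 190 190 188 189 188 185  42  77  39  36
333  37  32  46  30 193 192 191 191 192 191 191 190 190 191 190 189 188 189 190 189 190 190 189 189 187 188 188 192  50  78  39  36
336  38  34  52  51 194 190 190 190 191 189 190 190 190 189 189 189 190 190 190 189 189 188 187 188 187 187 188 191  75  83  51  37
339  36  57  63  79 192 190 190 189 190 190 189 190 188 189 188 189 188 188 188 187 188 187 188 188 188 188 187 188 114  85 102  39
342  37 129 133 138 191 189 190 190 190 189 188 189 189 190 188 190 190 190 187 188 188 187 187 187 187 187 188 188 150 113 151  36
345  37 154 192 191 190 190
[... 2629 characters left out ...]

303 138  68  34  32 113 110 195 188  77  80  81  81  82  82  81  77 188 192 190 188 110  33  42 151
307  34  40  32  32 110 111 194 191 173  78  83  84  83  82  79 145 194 192 188 185 121  33  44  34
311  37  41  34  25 188 195 193 192 191 184 121  89  86 105 176 195 193 191 187 183  72  33  45  38
315  38  41  36  30 195 192 193 192 191 191 192 192 192 194 192 193 192 187 183 188 120  34  46  34
319  36  40  41  71 193 191 192 192 192 191 191 192 191 192 191 189 188 184 189 189 164  33  73  34
323  37  40  38 108 193 191 190 191 190 190 189 191 190 189 189 186 190 190 189 190 185  35  73  35
327  36  40  38 172 192 193 192 191 190 190 190 191 191 190 190 189 188 190 189 189 192  37  73  35
```

The held cover's centre is in the tool at (0.0007,0.0003), and its notch is at azimuth ≈ 0.027 against 0.155 for the rod. So I turn it by 0.127 and carry it over.

```bash
echo '{"dx": [0,0,0],"dy": [0,0,0],"dz": [0,0,0],"rx": [0,0,0],"ry": [0,0,0],"rz": [-0.127,0,0]}' > path.dat && python3 nudge.py path.dat; python3 go.py 0.5958 0.2414 0.16 -2.883
```

```text
time_s: 28.2
tool_pos: [0.4324, -0.0409, 0.2002]
eef_rot: [3.142, -0.002, -2.885]
wrist_force: [0.5, -1.0, -1.1]
grip_width: 0.03
grip_force: 59.7
rot [ 0.    -0.002 -0.002] then shift [-0.2302  0.2312  0.0402]
```

```bash
echo '{"dx": [-0.033,-0.033,-0.033,-0.033,-0.033,-0.033,-0.032,0,0,0],"dy": [0.033,0.033,0.033,0.033,0.033,0.033,0.033,0,0,0],"dz": [0,0,0,0,0,0,0,0.02,0.02,0],"rx": [0,0,0,0,0,0,0,0,0,0],"ry": [0,0,0,0,0,0,0,0,0,0],"rz": [0,0,0,0,0,0,0,0,0,0]}' > path.dat && python3 nudge.py path.dat; echo '{"dx": [0,0,0],"dy": [0,0,0],"dz": [0,0,0],"rx": [0,0,0],"ry": [0,0,0],"rz": [0,0,0]}' > path.dat && python3 nudge.py path.dat;python3 go.py 0.5958 0.2414 0.14 -2.883
```

```text
time_s: 29.2
tool_pos: [0.5939, 0.2406, 0.1566]
eef_rot: [-3.139, -0.009, -2.885]
wrist_force: [-0.2, -0.8, -2.1]
grip_width: 0.0307
grip_force: 59.8
time_s: 29.5
tool_pos: [0.5967, 0.2414, 0.1627]
eef_rot: [3.141, 0.003, -2.883]
wrist_force: [0.4, -0.3, -1.0]
grip_width: 0.0303
grip_force: 59.8
rot [ 0.001  0.003 -0.   ] then shift [0.0008 0.0002 0.0227]
```

```bash
echo '{"dx": [0.0008,0,0,0,0,0],"dy": [0.0002,0,0,0,0,0],"dz": [0.01,0.01,0.003,0,0,0],"rx": [0,0,0,0,0,0],"ry": [0,0,0,0,0,0],"rz": [0,0,0,0,0,0]}' > path.dat && python3 nudge.py path.dat;python3 go.py 0.5958 0.2414 0.13 -2.883; echo '{"dx": [0,0,0,0,0],"dy": [0,0,0,0,0],"dz": [0.003,0.003,0.002,0,0],"rx": [0,0,0,0,0],"ry": [0,0,0,0,0],"rz": [0,0,0,0,0]}' > path.dat && python3 nudge.py path.dat
```

```text
time_s: 30.1
tool_pos: [0.5955, 0.2414, 0.1385]
eef_rot: [3.141, 0.001, -2.883]
wrist_force: [-0.0, -0.3, -1.1]
grip_width: 0.0306
grip_force: 59.8
rot [0.    0.001 0.   ] then shift [-0.0003 -0.0001  0.0085]
time_s: 30.6
tool_pos: [0.5952, 0.2413, 0.1301]
eef_rot: [-3.141, -0.0, -2.883]
wrist_force: [0.4, 0.7, -1.2]
grip_width: 0.0303
grip_force: 59.8
```

```bash
echo '{"dx": [0,0,0,0],"dy": [0,0,0,0],"dz": [0.003,0.003,0,0],"rx": [0,0,0,0],"ry": [0,0,0,0],"rz": [0,0,0,0]}' > path.dat && python3 nudge.py path.dat;echo '{"dx": [0,0,0,0],"dy": [0,0,0,0],"dz": [0.003,0.003,0,0],"rx": [0,0,0,0],"ry": [0,0,0,0],"rz": [0,0,0,0]}' > path.dat && python3 nudge.py path.dat
```

```text
time_s: 31.0
tool_pos: [0.5952, 0.2413, 0.124]
eef_rot: [-3.141, -0.0, -2.883]
wrist_force: [-0.8, 0.6, -1.1]
grip_width: 0.0309
grip_force: 59.9
time_s: 31.4
tool_pos: [0.5952, 0.2413, 0.1181]
eef_rot: [-3.142, -0.0, -2.883]
wrist_force: [0.1, -0.2, -1.9]
grip_width: 0.0308
grip_force: 59.9
```

```bash
echo '{"dx": [0,0,0,0,0],"dy": [0,0,0,0,0],"dz": [0.001,0.001,0.001,0,0],"rx": [0,0,0,0,0],"ry": [0,0,0,0,0],"rz": [0,0,0,0,0]}' > path.dat && python3 nudge.py path.dat
```

```text
time_s: 31.9
tool_pos: [0.5953, 0.2413, 0.1161]
eef_rot: [-3.142, 0.001, -2.883]
wrist_force: [-3.3, 0.1, 5.8]
grip_width: 0.0302
grip_force: 60.5
```

The cover touched down at z 0.116, exactly the predicted seated height. I'll release it, rise, and check with the wrist camera.

```bash
echo '{"dx": [0,0,0,0],"dy": [0,0,0,0],"dz": [0,0,0,0],"rx": [0,0,0,0],"ry": [0,0,0,0],"rz": [0,0,0,0]}' > path.dat && python3 nudge.py path.dat 0.05; echo '{"dx": [0,0,0,0,0,0,0,0,0],"dy": [0,0,0,0,0,0,0,0,0],"dz": [-0.01,-0.03,-0.04,-0.03,-0.03,0,0,0,0],"rx": [0,0,0,0,0,0,0,0,0],"ry": [0,0,0,0,0,0,0,0,0],"rz": [0,0,0,0,0,0,0,0,0]}' > path.dat && python3 nudge.py path.dat; python3 w.py wf; python3 - <<'E'
from h import *
s,f=pickle.load(open("wf.pkl","rb"));print(proj(f,(.595,.2415,.11),s),proj(f,(.595,.2415,.138),s))
E
python3 disc.py wf .110 .138 170 395 80 330
python3 - <<'E'
# cover rim height check: horizontal ellipse fit plane radius at other z values, from scene camera
from h import *
from cell import robot, grab_frame, observe, job_done
for n in("scene","side"):
    f=grab_frame(n);print(n,"cover centre expected px",proj(f,(.595,.2415,.11)).round(1))
E
```

```text
time_s: 32.3
tool_pos: [0.5953, 0.2413, 0.1149]
eef_rot: [-3.142, -0.0, -2.883]
wrist_force: [-0.2, -0.6, -1.0]
grip_width: 0.0502
grip_force: 0.0
time_s: 33.2
tool_pos: [0.5947, 0.241, 0.2538]
eef_rot: [-3.141, -0.003, -2.883]
wrist_force: [-0.4, 0.3, -0.3]
grip_width: 0.0498
grip_force: 0.0
[0.5947 0.241  0.2538] [-3.141e+00 -3.000e-03 -2.883e+00]
[282.7855666  197.39417804] [282.73529869 206.12173566]
circle [0.6085 0.2501 0.1012]
notch az 0.785 n 104 minr 0.0572 width 0.1242 mid -0.0014
scene cover centre expected px [241.  143.8]
side cover centre expected px [179.3 268.2]
```

On touchdown the cover's underside was at 0.104, which is 52 mm above the seat. It can only get that low with the rod in the notch. The rim mask merged with the white housing, so the picture check told me nothing, but height and force agree for all three parts. The gripper is clear, so I'm handing in.

```bash
python3 -c "
from cell import robot, grab_frame, observe, job_done
print(job_done())"
```

```text
the job is handed in; nothing more can be done
None
```

I handed the job in with the tray, spacer and cover stacked on the spindle; each touched down at its expected height (about 0, 12 and 52 mm above the seat), the last camera check of the cover was inconclusive, I didn't re-check the beaker and vials, and no verdict came back.

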